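# Fit a display arm into a slotted counter stand

### The job

Pick up the steel display arm from the counter, hook both its claws into the two slots of the stand's upright, and press it down until it is fully home and the spring tab has snapped out in the window of its back plate. Feel for the slots and press gently, as the stand must not be strained (it needs no more than about 15 N); leave the cup, honey jar, shaker and muffin where they are, then let go.

Things in the scene. Friction and masses are not known exactly. Their poses are not given: they have to be found in the camera images.
- display_arm: Loose plain steel display arm, 0.22 kg, 145 mm long, 56 wide, 90 high, standing on the counter the way up it is fitted. Origin: bottom centre of the rear face of its back plate; +x out of that face, where the claws point; z up. Back plate x -6 to 0, y +-20, z 0 to 90 mm. Front plate x -131 to -126, y +-28, z 0 to 60, with a small lip to x -134.
- bar_grip (a point): Point to grip on the arm's straight bar, at (-62, 0, 52) mm of the arm. The bar runs x -126 to -6, is 14 mm thick (y +-7), z 36 to 60 mm, free on both sides and below.
- low_claw (a point): Inner corner of the lower claw, at (5.5, 0, 34) mm of the arm; the upper claw is the same 44 mm higher. A claw is a tongue 10 mm wide (y +-5), z 34 to 42 mm, reaching to x 10.5, with a hook at its end (x 5.5 to 10.5) that hangs 16 mm below the tongue's underside: 24 mm high in all, 5.5 mm free between plate and hook.
- plate_window (a point): Centre of the window through the foot of the arm's back plate, at (0, 0, 10.75) mm of the arm: 16 mm wide, z 5 to 16.5 mm. The stand's spring tab snaps into it.
- stand: Fixed stand: wooden foot (x -50 to 70, y +-60, z 0 to 14 mm), hollow upright 54 mm wide, 190 high. Origin: counter level, below the centre of the upright's front face, the plane x = 0, which looks along -x; z up. The front is a slotted strip 4 mm thick, 22 mm hollow behind. The strip was set by hand: slots and tab stand together up to 12 mm higher or lower than told (not measured; fixed in use).
- low_slot (a point): Middle of the lower edge of the lower slot as told, at (0, 0, 80) mm of the stand; the real one is up to 12 mm higher or lower. Slots are 14 mm wide (y +-7), z 80 to 108 and 124 to 152 mm. With the two origins' axes parallel the claws go straight in along +x with the arm's origin 64 mm above the counter, as told: 2 mm to spare up and down, 2 mm sideways.
- seat (a point): Where the arm's origin comes to lie when seated, as told, at (0, 0, 46) mm of the stand: really up to 12 mm higher or lower, with x -1.5 to 0 and y within 2 mm. From the slots the arm goes 16 to 20 mm down until the tongues rest on the slots' lower edges, a hard stop. Pushing on the bar also levers the claws: the stand then feels about twice the push; over 40 N there strains it.
- lock_tab (a joint): Spring tab 12 mm wide below the slots, sticking 3.5 mm out of the strip, upper side sloped, tip at z 55 mm of the stand (+-12 with the strip). In m: 0 fully out; grows up to 0.0035 while the back plate's foot pushes it in; 0 again once it has snapped into the window. Pushing the arm past it takes 4 to 13 N downward; the hard stop follows 2 to 4 mm lower.
- cup: Wide white cup, 86x118x61 mm, bystander; origin at its underside.
- honey_jar: Honey jar, 72 mm wide, 101 mm high, bystander; origin at its underside.
- shaker: Shaker, 44 mm wide, 90 mm high, bystander; origin at its underside.
- muffin: Muffin, 79 mm wide, 75 mm high, bystander; origin at its underside.

How it is judged:
By the outcome, as a careful person would: the job done as asked, in the order asked, and still so for the second after the job is handed in, with the robot touching nothing.
It also fails if it takes over 58 s, if anything falls off the work surface, if the arm or the gripper's body presses on something with over 40 N, if the wrist force passes 120 N, or if a joint passes its speed limit or range.

### The arm

A 6-joint arm with a two-finger parallel gripper is mounted at the origin on a cart in front of the work surface, level with it; the furniture and walls round the work are solid. World frame = base frame: x ahead of the robot, y to its left, z up, the work surface at z = 0. Lengths are in m, angles in rad, forces in N, time in s.
With the tool pointing down it reaches from about 0.325 to 0.775 m from the base axis. Payload 5.5 kg.
Tool frame: the origin (TCP) lies between the finger pads; the fingertips stand 8 mm ahead of it and the grasp point (between the pads) lies 11 mm behind it (tcp_to_tips is the distance from the TCP to the fingertips, in m); z points along the fingers, y is the line along which they close (so a half turn about z gives the same grasp; the last joint's range is limited). The gripper opens to 88 mm and grips with 3 to 60 N. Pads are 20 mm wide; open, the fingers measure 115 mm over their backs; the gripper's body (75 mm by 178 mm) begins 61 mm behind the grasp point.
Start: joints at [-1.386, 0.091, 1.231, -0, 1.82, -0.057], TCP at [0.144, -0.583, 0.231] pointing down, gripper open.
Joint ranges: [-2.87, 2.87], [-0.86, 2.18], [0.17, 2.46], [-1.51, 4.65], [0.06, 2.69], [-2.65, 2.65]. Speed limits (rad/s): [2.57, 2.57, 3.01, 3.14, 3.14, 3.14].

### API

Orientations are given as a unit quaternion [w, x, y, z].
In Python, from bench import * gives the robot as it stands. Calls block until the motion is done:
- move_to(position, orientation): joint-space move of the TCP to a pose.
- move_l(position, speed=0.15, orientation=None): straight line of the TCP; orientation=None keeps the orientation; speed is the mean speed in m/s.
- movej(angles): joint-space move.
- gripper_open() and close(): open the fingers fully, or close them until they stop; the grip force is fixed at half the most.
- hold(seconds).
- inverse_kinematics(position, orientation): joint angles nearest the present ones, or None.
- state(): the state.
- get_image(name): name is "scene" or "side" or "wrist"; returns a dict with "frame" (480x640x3 uint8, blue, green, red), "depth" (480x640 float32, m along the optical axis (not along the pixel's ray), 0 where there is no reading), "camera_matrix" (3x3 intrinsics, pixels), "view" (4x4, takes a point from world to camera coordinates). Camera axes: x right, y up, looking along -z (the intrinsics and any distortion apply to the point x, -y, -z); pixel columns grow to the right and rows downward; lengths in m; the calibration is good to about 2 mm. A picture is of the moment at which its call begins.
A pose or a line that the arm cannot do raises IKError and nothing moves.
- job_done(): hands the job in; it is judged then, once.
The state is a dict: "time": time; "joint_pos": joint angles; "dq": joint speeds; "joint_torque": joint torques, N m; "ee_pos": TCP position; "ee_rot": TCP orientation; "ft_force": force on the tool from outside, world axes, zero at the start; "moment": the same for the moment, N m; "finger_gap": finger opening in m; "finger_force": force on a finger pad.
Only numpy, scipy, OpenCV 4.12 (cv2) and the standard library are available. Lean on these libraries where they do the work, as an engineer would, in place of code of your own. Each camera call takes 0.05 s, during which the arm holds its last target. There are 200 camera calls.

## Working session

There is one attempt and no reset: what is moved stays moved. The work goes in short steps, each a Python script; the robot and the scene stay as the last script left them, time stands still between calls to the robot, and variables do not carry over. Pictures are saved under pics/ and viewed, at most 10 in all, crops included, and the job is handed in when it is done.

```bash
mkdir -p pics; ls; python3 - <<'E'
from bench import *
import cv2,numpy as np
for n in("scene","side"):
    d=get_image(n); np.savez(n+".npz",**d); cv2.imwrite(f"pics/{n}0.png",d["frame"])
    print(n,d["camera_matrix"].round(1).tolist(),np.linalg.inv(d["view"]).round(3).tolist(),d.keys())
print(state())
E
```

```text
pics
scene [[576.6, 0.0, 324.9], [0.0, 576.6, 237.9], [0.0, 0.0, 1.0]] [[-0.581, 0.598, -0.552, -0.296], [-0.814, -0.429, 0.392, 0.478], [-0.003, 0.677, 0.736, 1.19], [0.0, 0.0, 0.0, 1.0]] dict_keys(['frame', 'depth', 'camera_matrix', 'view'])
side [[609.4, 0.0, 313.2], [0.0, 609.4, 243.4], [0.0, 0.0, 1.0]] [[-0.967, 0.127, -0.222, 0.177], [-0.255, -0.443, 0.859, 1.219], [0.01, 0.888, 0.461, 0.776], [0.0, 0.0, 0.0, 1.0]] dict_keys(['frame', 'depth', 'camera_matrix', 'view'])
{'time': 0.1, 'joint_pos': array([-1.38566219e+00,  9.17564398e-02,  1.23177010e+00, -3.54624770e-05,
        1.81982146e+00, -5.67403970e-02]), 'dq': array([-5.19256037e-04, -3.28010757e-03, -2.91256147e-03, -6.08044102e-04,
       -1.05783226e-04,  8.59721384e-05]), 'joint_torque': array([ 3.16976228e-03, -4.47859383e+01, -4.07568169e+01,  7.00763706e-02,
        2.84436950e-02, -1.04880562e-04]), 'ee_pos': array([ 0.14362829, -0.58228259,  0.22963358]), 'ee_rot': array([-8.74761499e-04,  9.92696141e-01,  1.20638310e-01, -7.34578148e-05]), 'ft_force': array([ 1.37177626, -0.25660499, -0.99486991]), 'moment': array([-0.02467099, -0.0077208 ,  0.0260219 ]), 'finger_force': 0.0, 'finger_gap': 0.08782201770303825}
```

View pics/scene0.png

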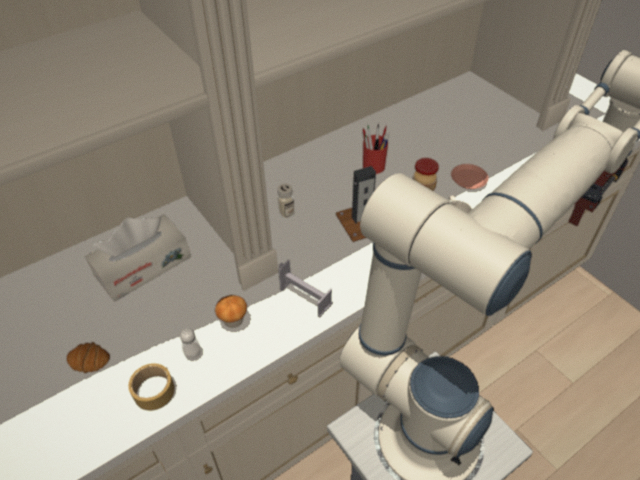

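View pics/side0.png

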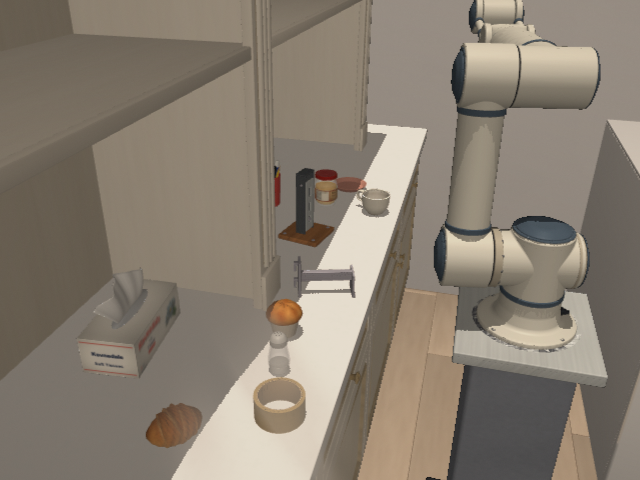

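The scene view shows the display arm at about (305,287), with its back plate at (285,275) toward the cabinet post and its front plate at (325,300). The stand's upright is at (363,195). In the side view the arm is at (325,275), and the slotted strip at (310,205) faces the robot. Next I'll deproject the depth.

```bash
cat > h.py <<'E'
import numpy as np,cv2
def cloud(d):
    K=d["camera_matrix"];z=d["depth"];v,u=np.mgrid[0:480,0:640]
    p=np.stack([(u-K[0,2])/K[0,0]*z,-(v-K[1,2])/K[1,1]*z,-z,np.ones_like(z)],-1)
    w=(p@np.linalg.inv(d["view"]).T)[...,:3]; w[z<=0]=np.nan
    return w
E
python3 - <<'E'
from h import *
np.set_printoptions(precision=4,suppress=True)
S={n:dict(np.load(n+".npz")) for n in("scene","side")}
W={n:cloud(S[n]) for n in S}
for n,pts in {"scene":[(285,275),(305,287),(325,300),(363,195),(355,220),(257,270),(231,305),(190,345),(426,170),(285,200),(420,300),(300,330)],"side":[(298,275),(325,275),(352,280),(310,205),(302,200),(305,232),(375,205),(325,190),(284,315),(278,355),(340,320),(265,280)]}.items():
    for u,v in pts: print(n,(u,v),W[n][v,u])
rows=[]
for n,box in {"scene":[(270,330,255,320),(330,385,160,245)],"side":[(285,360,250,300),(275,335,165,245)]}.items():
    f=S[n]["frame"]
    for i,(a,b,c,e) in enumerate(box):
        w=W[n][c:e,a:b].reshape(-1,3)
        lo=.03 if i==0 else .03
        hi=.13 if i==0 else .25
        m=(w[:,2]>lo)&(w[:,2]<hi)
        w=w[m]; w=w[np.linalg.norm(w[:,:2]-np.median(w[:,:2],0),axis=1)<.1]
        r=cv2.minAreaRect(w[:,:2].astype(np.float32)*1000)
        print(n,i,len(w),r,cv2.boxPoints(r).round(0).tolist(),w.min(0),w.max(0))
        np.save(f"{n}_{i}.npy",w)
for n in S:
    print(n,[cv2.imwrite(f"pics/crop_{n}.png",cv2.resize(S[n]["frame"][150:330,230:430],None,fx=4,fy=4,interpolation=cv2.INTER_CUBIC)[:600])])
    c=S[n]["frame"][155:325,235:435]; cv2.imwrite(f"pics/crop_{n}.png",cv2.resize(c,(700,595),interpolation=cv2.INTER_CUBIC))
E
```

```text
scene (285, 275) [0.5076 0.0318 0.059 ]
scene (305, 287) [0.4467 0.0123 0.0591]
scene (325, 300) [ 0.3936 -0.0105  0.0457]
scene (363, 195) [ 0.5735 -0.2651  0.1216]
scene (355, 220) [ 0.5785 -0.2458  0.0324]
scene (257, 270) [0.568  0.0782 0.0518]
scene (231, 305) [0.4971 0.1908 0.0706]
scene (190, 345) [0.4626 0.3185 0.0575]
scene (426, 170) [ 0.5685 -0.4926  0.0995]
scene (285, 200) [ 0.7221 -0.1076  0.0754]
scene (420, 300) [ 0.3719 -0.3393 -0.1896]
scene (300, 330) [0.3819 0.073  0.002 ]
side (298, 275) [0.5211 0.0261 0.0478]
side (325, 275) [0.4588 0.0132 0.0505]
side (352, 280) [0.396  0.002  0.0406]
side (310, 205) [ 0.5759 -0.2852  0.0891]
side (302, 200) [ 0.5885 -0.2477  0.1183]
side (305, 232) [ 0.5795 -0.2471  0.0228]
side (375, 205) [ 0.4178 -0.4484  0.0393]
side (325, 190) [ 0.5787 -0.4742  0.0589]
side (284, 315) [0.4956 0.2189 0.0652]
side (278, 355) [0.4729 0.3315 0.0514]
side (340, 320) [0.3983 0.1163 0.0027]
side (265, 280) [0.5681 0.1259 0.0838]
scene 0 790 ((482.58831787109375, 13.265907287597656), (184.1510772705078, 54.46718978881836), 15.090030670166016) [[387.0, 16.0], [401.0, -37.0], [579.0, 11.0], [564.0, 64.0]] [ 0.3866 -0.0345  0.0303] [0.5731 0.0481 0.0958]
scene 1 913 ((589.674072265625, -276.42352294921875), (57.857147216796875, 38.14099884033203), 78.15929412841797) [[565.0, -301.0], [602.0, -309.0], [614.0, -252.0], [577.0, -244.0]] [ 0.5671 -0.3057  0.0302] [ 0.6128 -0.2447  0.1955]
side 0 761 ((461.02935791015625, 15.089672088623047), (140.66429138183594, 60.09760665893555), 19.980493545532227) [[385.0, 19.0], [405.0, -37.0], [537.0, 11.0], [517.0, 67.0]] [ 0.3886 -0.0358  0.03  ] [0.5316 0.0511 0.092 ]
side 1 1041 ((587.3070068359375, -275.1794738769531), (64.86309051513672, 39.08384323120117), 76.52822875976562) [[561.0, -302.0], [599.0, -311.0], [614.0, -248.0], [576.0, -239.0]] [ 0.5664 -0.3103  0.0302] [ 0.6101 -0.2425  0.1923]
scene [True]
side [True]
```

```bash
python3 - <<'E'
from h import *
np.set_printoptions(precision=4,suppress=True)
for n in("scene","side"):
    w=np.load(n+"_0.npy"); c=np.array([.455,.0135])
    # bar top
    m=(w[:,0]>.415)&(w[:,0]<.495)&(w[:,2]>.045)&(w[:,2]<.066)
    l=cv2.fitLine(w[m][:,:2].astype(np.float32),cv2.DIST_HUBER,0,.001,.001).ravel()
    print(n,"bar",m.sum(),np.degrees(np.arctan2(l[1],l[0])),l[2:],w[m][:,2].max())
    a=np.arctan2(l[1],l[0]); a=a if l[0]>0 else a+np.pi
    R=np.array([[np.cos(a),np.sin(a)],[-np.sin(a),np.cos(a)]])
    q=(w[:,:2]-l[2:])@R.T
    print(" along hist",np.histogram(q[:,0],bins=np.arange(-.09,.12,.01)))
    t=w[:,2]>.07; print(" back plate high pts",q[t].mean(0),q[t].min(0),q[t].max(0)); 
    f=q[:,0]<-.04; print(" front",q[f].min(0),q[f].max(0))
    s=np.load(n+"_1.npy"); s=s[(s[:,2]>.04)&(s[:,2]<.185)]
    # front face: points within band of line through front corners
    y=np.array([.208,.978]);x=np.array([.978,-.208]);p0=np.array([.571,-.2725])
    for k in range(3):
        u=(s[:,:2]-p0)@x; v=(s[:,:2]-p0)@y
        m=(abs(u)<.006)&(abs(v)<.023)
        l=cv2.fitLine(s[m][:,:2].astype(np.float32),cv2.DIST_HUBER,0,.001,.001).ravel()
        y=l[:2]*np.sign(l[1]); x=np.array([y[1],-y[0]]); p0=p0+x*((l[2:]-p0)@x)
    u=(s[:,:2]-p0)@x; v=(s[:,:2]-p0)@y
    print(" face",m.sum(),"yaw",np.degrees(np.arctan2(x[1],x[0])),p0,"v",v.min(),v.max(),"u",u.min(),u.max(), np.percentile(v[abs(u)<.004],[2,98]))
    full=np.load(n+"_1.npy"); print(" top",full[:,2].max())
E
```

```text
scene bar 234 20.246193 [0.4445 0.0072] 0.0649143688010334
 along hist (array([  0,   0,   0,  70,  70,  36,  30,  34,  34,  36,  34,  29,  36,
        35,  30,  34, 177,  16,   0,   0]), array([-0.09, -0.08, -0.07, -0.06, -0.05, -0.04, -0.03, -0.02, -0.01,
       -0.  ,  0.01,  0.02,  0.03,  0.04,  0.05,  0.06,  0.07,  0.08,
        0.09,  0.1 ,  0.11]))
 back plate high pts [ 0.0821 -0.0063] [ 0.0706 -0.0299] [0.1289 0.0168]
 front [-0.0539 -0.0272] [-0.04   0.028]
 face 358 yaw -12.052002 [ 0.5765 -0.2737] v -0.02890704501214552 0.028927222343506254 u -0.005563756888029991 0.03263881596527588 [-0.0265  0.0266]
 top 0.19548762394214858
side bar 285 18.342653 [0.4457 0.0086] 0.06296844734655949
 along hist (array([  0,   0,   0,  33,  68,  45,  44,  50,  51,  44,  44,  45,  50,
        47,  44,  45, 108,  43,   0,   0]), array([-0.09, -0.08, -0.07, -0.06, -0.05, -0.04, -0.03, -0.02, -0.01,
       -0.  ,  0.01,  0.02,  0.03,  0.04,  0.05,  0.06,  0.07,  0.08,
        0.09,  0.1 ,  0.11]))
 back plate high pts [ 0.078  -0.0012] [ 0.0718 -0.0271] [0.0868 0.0193]
 front [-0.0539 -0.0306] [-0.0401  0.0295]
 face 337 yaw -13.445374 [ 0.5758 -0.2736] v -0.03134658962025378 0.033520261116396534 u -0.007977275131547432 0.031105032018115396 [-0.0275  0.0283]
 top 0.19231551321728646
```

View pics/crop_side.png

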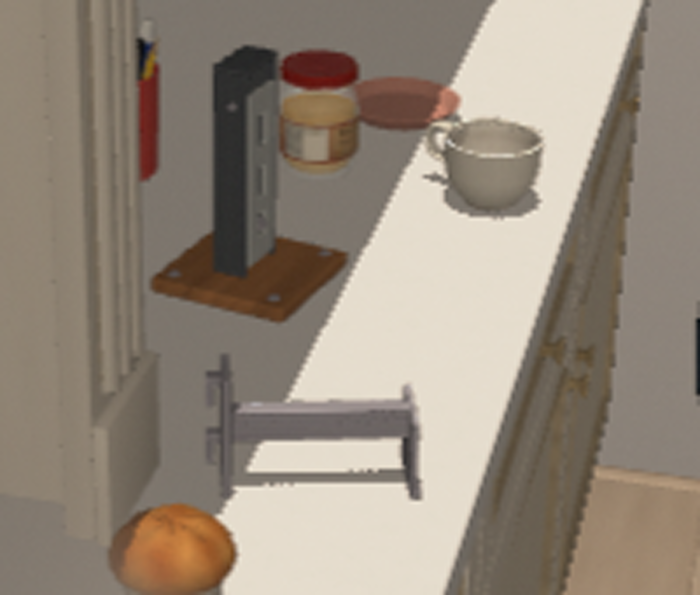

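The side crop shows the strip facing the cup side, with two slots at crop (262,125) and (263,180) and the tab near (262,220). The arm's claws are on its left, toward the post. Before grasping I'll look at the strip with the wrist camera.

```bash
python3 - <<'E'
from bench import *
from h import *
from scipy.spatial.transform import Rotation as Ro
np.set_printoptions(precision=4,suppress=True)
d=get_image("wrist"); s=state()
Tw=np.eye(4); q=s["ee_rot"]; Tw[:3,:3]=Ro.from_quat(np.r_[q[1:],q[0]]).as_matrix(); Tw[:3,3]=s["ee_pos"]
C=np.linalg.inv(Tw)@np.linalg.inv(d["view"]); np.save("TC.npy",C); print(C,d["camera_matrix"].tolist())
a=np.radians(-12.7); p0=np.array([.5762,-.2737,.115]); X=np.array([np.cos(a),np.sin(a),0]);
best=[]
for tilt in (30,40,50,60):
  for r in (.18,.22,.27):
    t=np.radians(tilt); fw=X*np.cos(t)-np.array([0,0,1])*np.sin(t)   # camera look dir
    for sg in(1,-1):
      side=np.cross(fw,[0,0,1]); side/=np.linalg.norm(side); xr=sg*side; zc=-fw; yc=np.cross(zc,xr)
      T=np.eye(4);T[:3,:3]=np.stack([xr,yc,zc],1);T[:3,3]=p0-fw*r
      G=T@np.linalg.inv(C); qq=Ro.from_matrix(G[:3,:3]).as_quat(); qq=np.r_[qq[3],qq[:3]]
      j=inverse_kinematics(G[:3,3],qq)
      if j is not None: print(tilt,r,sg,G[:3,3],G[:3,2],np.array(j))
E
```

```text
[[-0.001   0.9647  0.2632  0.0712]
 [ 1.      0.0009  0.0007 -0.0003]
 [ 0.0005  0.2632 -0.9648 -0.1532]
 [ 0.      0.      0.      1.    ]] [[346.87548239334643, 0.0, 323.4250494784573], [0.0, 346.87548239334643, 239.09367202662034], [0.0, 0.0, 1.0]]
30 0.18 -1 [ 0.5787 -0.2738  0.1463] [ 0.6868 -0.1543 -0.7103] [-0.6542 -0.4091  2.004   0.4022  0.8556 -2.1608]
30 0.22 -1 [ 0.5449 -0.2662  0.1663] [ 0.6868 -0.1543 -0.7103] [-0.6929 -0.5261  2.0501  0.4087  0.9359 -2.1705]
30 0.27 -1 [ 0.5027 -0.2567  0.1913] [ 0.6868 -0.1543 -0.7103] [-0.7514 -0.6698  2.0963  0.4234  1.0486 -2.1871]
40 0.18 1 [ 0.5483 -0.2678  0.102 ] [ 0.8859 -0.2001 -0.4185] [-0.7893 -0.5876  2.3899  1.1276  0.5705  0.2518]
40 0.18 -1 [ 0.584  -0.275   0.1454] [ 0.556  -0.1248 -0.8217] [-0.6071 -0.2813  1.8385  0.2535  1.0279 -2.0268]
40 0.22 1 [ 0.5184 -0.2611  0.1277] [ 0.8859 -0.2001 -0.4185] [-0.8464 -0.7628  2.4406  1.0046  0.6802  0.3914]
40 0.22 -1 [ 0.5541 -0.2683  0.1711] [ 0.556  -0.1248 -0.8217] [-0.6341 -0.3773  1.8682  0.2599  1.0988 -2.0373]
40 0.27 -1 [ 0.5167 -0.2599  0.2032] [ 0.556  -0.1248 -0.82
[... 703 characters left out ...]
  0.1625  1.3592 -1.9601]
60 0.18 1 [ 0.5456 -0.2672  0.1125] [ 0.6928 -0.1566 -0.7039] [-0.6956 -0.4947  2.1293  0.4548  0.8287  0.9042]
60 0.18 -1 [ 0.5936 -0.2772  0.1408] [ 0.2483 -0.0555 -0.9671] [-0.5293  0.0157  1.4872  0.0788  1.3936 -1.8838]
60 0.22 1 [ 0.5261 -0.2628  0.1472] [ 0.6928 -0.1566 -0.7039] [-0.7212 -0.5837  2.1255  0.4401  0.9235  0.9264]
60 0.22 -1 [ 0.5741 -0.2728  0.1755] [ 0.2483 -0.0555 -0.9671] [-0.5403 -0.0432  1.4843  0.0808  1.4561 -1.8899]
60 0.27 1 [ 0.5017 -0.2573  0.1905] [ 0.6928 -0.1566 -0.7039] [-0.7572 -0.6784  2.1066  0.4328  1.0415  0.945 ]
60 0.27 -1 [ 0.5497 -0.2673  0.2188] [ 0.2483 -0.0555 -0.9671] [-0.5552 -0.1086  1.47    0.0839  1.5367 -1.898 ]
```

```bash
python3 - <<'E'
from bench import *
from h import *
movej([-0.8454,-0.8416,2.3021,0.6432,0.9266,0.7578])
d=get_image("wrist"); np.savez("w1.npz",**d); cv2.imwrite("pics/w1.png",d["frame"])
s=state(); print(s["time"],s["ft_force"],s["ee_pos"])
# resample onto stand front plane: 0.25mm/px, v +-35mm, z 20..200mm
a=np.radians(-12.7);p0=np.array([.5762,-.2737]);y=np.array([-np.sin(a),np.cos(a)])
zz,vv=np.mgrid[.2:.02:-.00033,.035:-.035:-.00033]
P=np.stack([p0[0]+vv*y[0],p0[1]+vv*y[1],zz,np.ones_like(zz)],-1)@d["view"].T
K=d["camera_matrix"]; u=K[0,0]*P[...,0]/-P[...,2]+K[0,2]; v=K[1,1]*P[...,1]/P[...,2]+K[1,2]
im=cv2.remap(d["frame"],u.astype(np.float32),v.astype(np.float32),cv2.INTER_LINEAR)
cv2.imwrite("pics/rect.png",im); print(im.shape)
E
```

```text
1.9333 [ 0.40225352  0.49794034 -0.31216924] [ 0.49008575 -0.25548563  0.17703485]
(546, 213, 3)
```

View pics/w1.png

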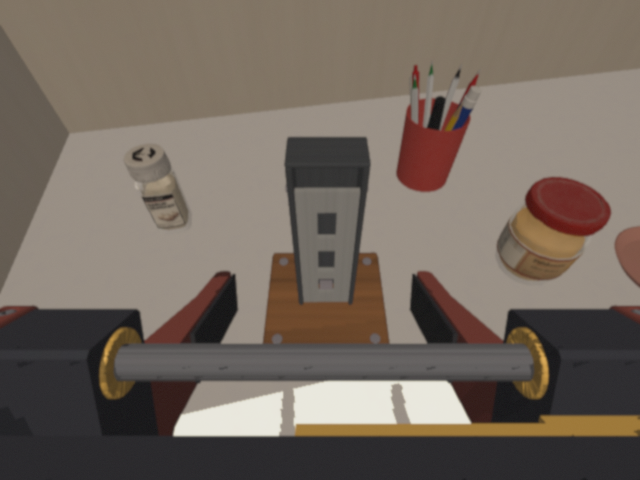

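View pics/rect.png

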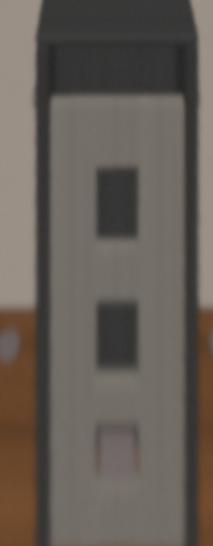

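The rectified strip shows the upper slot at rows 168–238 and the lower slot at rows 301–369, both at columns 97–137. The tab is near row 450. That puts the strip about 7 mm low. I'll check this against the wrist depth, using the known heights of the upright's top, foot and counter.

```bash
python3 - <<'E'
from h import *
np.set_printoptions(precision=4,suppress=True)
d=dict(np.load("w1.npz"));w=cloud(d)
a=np.radians(-12.7);p0=np.array([.5762,-.2737]);y=np.array([-np.sin(a),np.cos(a)]);x=np.array([np.cos(a),np.sin(a)])
U=(w[...,:2]-p0)@x;V=(w[...,:2]-p0)@y;Z=w[...,2]
print("counter z",np.nanmedian(Z[230:300,180:250][:20]),np.nanmedian(Z[120:140,200:270]))
print("foot z",np.nanmedian(Z[280:300,275:292]),"top z",np.nanmedian(Z[147:158,300:355]))
m=(abs(V)<.022)&(abs(U)<.012)&(Z>.03)&(Z<.165)&(abs(V)>.009)
A=np.c_[V[m],Z[m],np.ones(m.sum())]
for k in range(4):
    c,*_=np.linalg.lstsq(A,U[m],rcond=None); r=U[m]-A@c
    idx=np.abs(r)<.002
    A=A[idx]; mm=np.zeros_like(m); t=np.argwhere(m)[idx]; mm[t[:,0],t[:,1]]=1; m=mm
print("strip plane u=c0 v+c1 z+c2",c,"at z=.1",c[1]*.1+c[2],"dyaw deg",np.degrees(-c[0]),len(A),r.std())
f=(Z>.05)&(Z<.18)&(abs(U)<.05)&(abs(V)<.05)
for v in range(160,300,20):
    k=np.where(f[v])[0]; print(v,k.min(),k.max(),"V",V[v,k.min()],V[v,k.max()],"U",U[v,k.min()],U[v,k.max()])
c0=[(v,w[v,327]) for v in range(134,306,6)]
for v,p in c0: print(v,"U %.4f V %.4f Z %.4f"%(U[v,327],V[v,327],Z[v,327]),d["frame"][v,327].tolist())
E
```

```text
counter z -0.001527242732926648 -0.002116892973170803
foot z 0.012741337590354618 top z 0.18890160362719263
strip plane u=c0 v+c1 z+c2 [ 0.0014  0.0014 -0.0013] at z=.1 -0.0011954810832512945 dyaw deg -0.07922045716316259 3282 0.0005179107261967061Traceback (most recent call last):
  File "<stdin>", line 17, in <module>
    return umr_minimum(a, axis, None, out, keepdims, initial, where)
ValueError: zero-size array to reduction operation minimum which has no identity
```

Wrist depth reads about 1.3 mm low, with the foot at 12.7 against 14. The strip plane is confirmed at yaw about −12.7°. After correction the slots sit about 4.5–5 mm lower than told. Next I'll hover over the arm.

```bash
cat >> h.py <<'E'
from scipy.spatial.transform import Rotation as Ro
def quat(yaw_deg,pitch=0):   # tool down, tool x = -(arm x) ; yaw = arm's x direction
    q=(Ro.from_euler('z',yaw_deg+180,degrees=True)*Ro.from_euler('x',180,degrees=True)).as_quat()
    return np.r_[q[3],q[:3]]
E
python3 - <<'E'
from bench import *
from h import *
np.set_printoptions(precision=4,suppress=True)
q=quat(19.3)
for p in([.42,-.16,.23],[.464,.0146,.15],[.464,.0146,.041]): print(inverse_kinematics(p,q))
move_to([.42,-.16,.23],q); move_to([.464,.0146,.15],q)
d=get_image("wrist"); np.savez("w2.npz",**d); cv2.imwrite("pics/w2.png",d["frame"]); s=state();print(s["time"],s["ee_pos"])
w=cloud(d);a=np.radians(19.3);x=np.array([np.cos(a),np.sin(a)]);y=np.array([-x[1],x[0]])
R=w[...,:2]-s["ee_pos"][:2];U=R@x;V=R@y;Z=w[...,2]
m=(abs(U)<.045)&(abs(V)<.025)&(Z>.052)&(Z<.065)
print("bar top",m.sum(),np.nanmedian(Z[m]),np.percentile(V[m],[1,50,99]))
l=np.polyfit(U[m],V[m],1);print("dyaw",np.degrees(l[0]),"v0",l[1])
b=(U>.045)&(U<.085)&(abs(V)<.04)&(Z>.07)&(Z<.1);print("backplate U",np.percentile(U[b],[1,50,99]),"V",np.percentile(V[b],[1,99]),b.sum())
f=(U<-.045)&(U>-.09)&(abs(V)<.05)&(Z>.03)&(Z<.065);print("front U",np.percentile(U[f],[1,50,99]),"V",np.percentile(V[f],[1,99]),f.sum())
E
```

```text
[-0.4397 -0.3152  1.6083  0.      1.8485 -2.3473]
[-0.0419 -0.2811  1.7222  0.      1.7005 -1.9495]
[-0.0419 -0.2357  1.8791  0.      1.4982 -1.9495]
5.4167 [0.4644 0.0135 0.151 ]
bar top 2232 0.05916620216742377 [-0.0118 -0.0047  0.0026]
dyaw -1.0508582752864668 v0 -0.004734071155931625
backplate U [0.0511 0.0524 0.0637] V [-0.0252  0.0136] 1214
front U [-0.0727 -0.0668 -0.0456] V [-0.0295  0.023 ] 1269
```

View pics/w2.png

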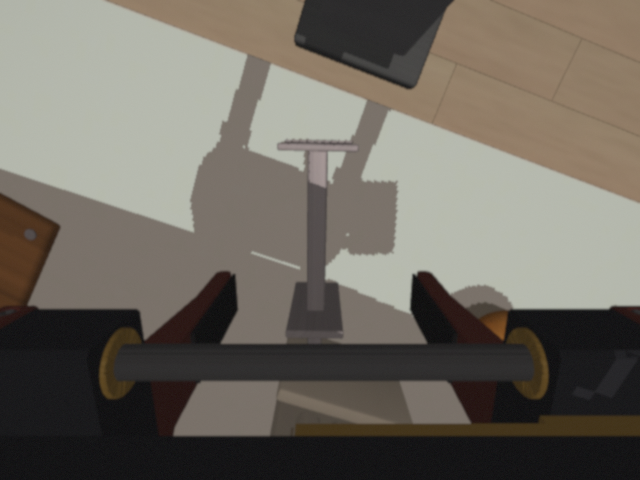

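The wrist view shows the bar running from (317,150) at the front plate down to (315,320) at the back plate. It lies about 4.5 mm to the −y side of the TCP, at yaw 18.3°. I'll correct for that, descend and grip.

```bash
python3 - <<'E'
from bench import *
from h import *
np.set_printoptions(precision=4,suppress=True)
a=np.radians(18.3);x=np.array([np.cos(a),np.sin(a)]);y=np.array([-x[1],x[0]])
g=np.array([.4644,.0135])-.002*x-.0043*y
q=quat(18.3); print(g, state()["ee_pos"])
move_l([*g,.10],.1,q); s=state(); print("cmd err",s["ee_pos"]-np.r_[g,.10])
move_l([*g,.0415],.08,q); s0=state()
close(); s1=state(); print(s0["ee_pos"],s0["ft_force"]); print(s1["ee_pos"],s1["ft_force"],s1["finger_gap"],s1["finger_force"])
move_l([*g,.0515],.05); s=state();print(s["ee_pos"],s["ft_force"],s["finger_gap"],s["time"])
for n in("scene","side","wrist"):
    np.savez(n+"3.npz",**get_image(n))
w=cloud(dict(np.load("wrist3.npz")));R=w[...,:2]-s["ee_pos"][:2];U=R@x;V=R@y;Z=w[...,2]-.01
m=(U>-.055)&(U<-.02)&(abs(V)<.012)&(Z>.050)&(Z<.065)
l=np.polyfit(U[m],V[m],1);print("bar V",l[1],np.degrees(l[0]),np.median(V[m]),np.median(Z[m]))
f=(U<-.045)&(U>-.09)&(abs(V)<.05)&(Z>.03)&(Z<.065);print("front U",np.percentile(U[f],[1,50,99]),"V",np.percentile(V[f],[1,99]))
E
```

```text
[0.4639 0.0088] [0.4644 0.0135 0.151 ]
cmd err [ 0.0001 -0.0002  0.0003]
[0.4641 0.0088 0.0419] [ 0.2776 -0.5218  0.0406]
[0.4638 0.0087 0.0413] [ 0.415   0.2597 -0.6201] 0.013749422509475764 29.999723732471466
[0.4641 0.0088 0.052 ] [-0.6229  0.3373 -2.5516] 0.013613644930152047 8.425
bar V 0.0004502978748764251 0.022518242045886372 0.0006231565347405365 0.05930607295643834
front U [-0.0712 -0.0663 -0.0455] V [-0.026   0.0269]
```

```bash
python3 - <<'E'
from h import *
np.set_printoptions(precision=4,suppress=True)
a=np.radians(18.3);x=np.array([np.cos(a),np.sin(a)]);y=np.array([-x[1],x[0]]);e=np.array([.4641,.0088])
b=np.radians(-12.7);X=np.array([np.cos(b),np.sin(b)]);Y=np.array([-X[1],X[0]]);p0=np.array([.5762,-.2737])
for n in("scene","side"):
    w=cloud(dict(np.load(n+"3.npz")));R=w[...,:2]-e;U=R@x;V=R@y;Z=w[...,2]
    m=(U>.05)&(U<.072)&(abs(V)<.032)&(Z>.078)&(Z<.108)
    print(n,"plate U",np.percentile(U[m],[3,50,97]),"V",np.percentile(V[m],[2,98]),"Zmax",Z[m].max())
    m=(U>-.05)&(U<.04)&(abs(V)<.02)&(Z>.066)&(Z<.075); print("  bar top V",np.percentile(V[m],[2,50,98]),np.median(Z[m]))
    R=w[...,:2]-p0;U=R@X;V=R@Y
    for lo,hi in((.05,.1),(.1,.15),(.15,.18)):
        m=(abs(U+.0005)<.003)&(abs(V)<.04)&(Z>lo)&(Z<hi); print("  stand V",np.percentile(V[m],[1,99]),m.sum())
d=dict(np.load("w1.npz"));w=cloud(d);R=w[...,:2]-p0;U=R@X;V=R@Y;Z=w[...,2]
for lo,hi in((.05,.1),(.1,.15),(.15,.18)):
    m=(abs(U+.0012)<.003)&(abs(V)<.04)&(Z>lo)&(Z<hi); print("wrist stand V",np.percentile(V[m],[1,99]),m.sum())
# slot centres from wrist image on the plane u=-1.2mm
f=d["frame"].astype(int).sum(2); m=(f<250)&(abs(U)<.03)&(abs(V+.003)<.012)
K=d["camera_matrix"];c=np.linalg.inv(d["view"])
from itertools import product
n,lab,st,cen=cv2.connectedComponentsWithStats(((f<220)&(np.indices(f.shape)[1]>308)&(np.indices(f.shape)[1]<346)&(np.indices(f.shape)[0]>195)&(np.indices(f.shape)[0]<300)).astype(np.uint8))
for i in range(1,n):
    if st[i,4]<30: continue
    l,t,ww,hh,_=st[i]
    def hit(u,v):
        r=c[:3,:3]@np.array([(u-K[0,2])/K[0,0],-(v-K[1,2])/K[1,1],-1]); o=c[:3,3]
        s=(-.0012-(o[:2]-p0)@X)/(r[:2]@X); p=o+s*r; return (p[:2]-p0)@Y,p[2]
    print(st[i],hit(l-.5,t-.5),hit(l+ww-.5,t+hh-.5))
E
```

```text
scene plate U [0.0652 0.0678 0.0708] V [-0.0005  0.0093] Zmax 0.10126157559227433
  bar top V [-0.0099  0.0037  0.019 ] 0.07013792518796358
  stand V [-0.027  -0.0069] 33
  stand V [-0.0261  0.0267] 143
  stand V [-0.027   0.0273] 87
side plate U [0.0548 0.0596 0.0691] V [-0.0122  0.0241] Zmax 0.10334012643103585
  bar top V [-0.0077  0.0064  0.0186] 0.0696477700062258
  stand V [0.0005 0.0298] 64
  stand V [0.0051 0.0302] 65
  stand V [0.0036 0.0284] 26
wrist stand V [-0.03    0.0228] 1783
wrist stand V [-0.03    0.0229] 2661
wrist stand V [-0.0301  0.023 ] 1728
[318 213  18  21 359] (np.float64(0.0029063520028540474), np.float64(0.146139606657699)) (np.float64(-0.010561968347938593), np.float64(0.12337523385149426))
[319 252  15  15 223] (np.float64(0.0025687186270398825), np.float64(0.1011083130539738)) (np.float64(-0.01010865117246395), np.float64(0.08025592056388256))
```

Checked against the gripped bar, which must lie at V=0, the wrist camera is off by less than 0.5 mm. The scene and side cameras are biased about +4 mm in y, so I trust the wrist: strip centre V≈−3.3 mm, face u≈−1.2 mm, height offset about −5 mm. Next is the carry and a gentle probing insertion.

```bash
cat >> h.py <<'E'
b=np.radians(-12.7);X=np.array([np.cos(b),np.sin(b),0]);Y=np.array([-X[1],X[0],0]);ZZ=np.array([0,0,1.])
F=np.array([.5762,-.2737,0])-.0012*X-.0033*Y
def tcp(d,h,v=0.): return F-(.0625+d)*X+v*Y+(h+.0413)*ZZ   # d: gap plate-face, h: arm origin height
def rel(p): r=p-F; return np.array([-(r@X)-.0625, p[2]-.0413, r@Y])
E
cat > ins.py <<'E'
from bench import *
from h import *
def probe(f0,d,h,v,dend,lim=3.0,step=.001,sp=.02):
    while d>dend:
        d-=step; move_l(tcp(d,h,v),sp); s=state(); f=s["ft_force"]-f0
        if -(f@X)>lim: break
    print("d %.4f"%d,"act",(rel(s["ee_pos"])*1e3).round(2),"f xyz",(f@np.c_[X,Y,ZZ]).round(2),"t",s["time"],(s["moment"]).round(2))
    return d
E
python3 - <<'E'
from ins import *
s=state(); p=s["ee_pos"]
move_l([p[0]-.02,p[1]-.01,.11],.15)
q=quat(-12.7); move_to(tcp(.04,.059),q); hold(.3)
f=[]
for _ in range(4): f.append(state()["ft_force"]);hold(.05)
f0=np.mean(f,0); np.save("f0.npy",f0); s=state()
print(f0,np.std(f,0),rel(s["ee_pos"])*1e3,s["finger_gap"],s["time"],s["moment"])
move_l(tcp(.014,.059),.05)
t=state()["time"]; d=probe(f0,.014,.059,0,.0065); print(state()["time"]-t)
cv2.imwrite("pics/side4.png",cv2.resize(get_image("side")["frame"][150:270,250:400],(750,600),interpolation=cv2.INTER_CUBIC))
E
```

```text
[-0.14526242 -0.44478203 -1.91276897] [0.32498688 0.36272853 0.15907864] [39.94402069 59.11439001  0.31735629] 0.013601928084244956 10.6417 [ 0.01092514 -0.14029664 -0.03102732]
d 0.0060 act [ 5.980e+00  5.898e+01 -1.000e-02] f xyz [ 0.24 -0.68 -0.03] t 13.3083 [-0.01 -0.09 -0.04]
2.0
```

```bash
python3 - <<'E'
from ins import *
f0=np.load("f0.npy")
d=probe(f0,.006,.059,0,-.006)
cv2.imwrite("pics/side5.png",cv2.resize(get_image("side")["frame"][150:270,250:400],(750,600),interpolation=cv2.INTER_CUBIC))
E
```

```text
d -0.0040 act [-2.86 58.88 -0.12] f xyz [-6.54  1.06  1.76] t 15.8583 [0.12 0.63 0.12]
```

View pics/side5.png

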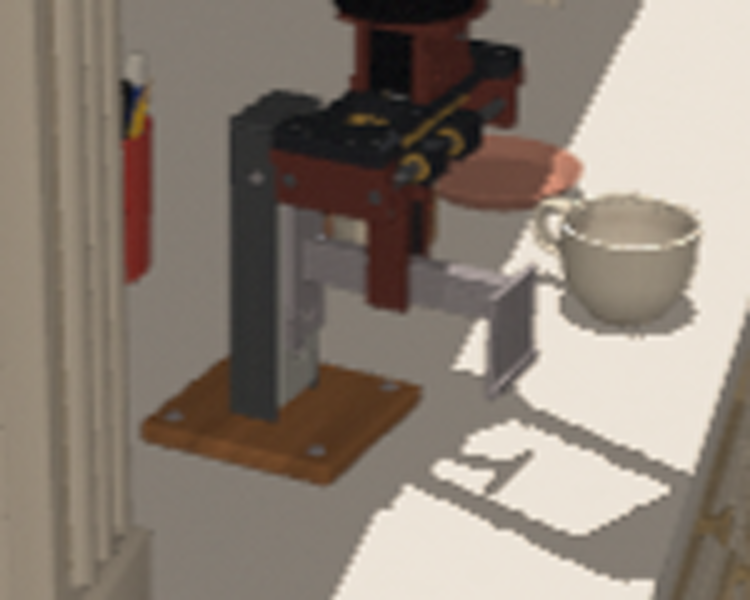

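The picture shows the claws in the slots and the back plate flush with the strip, with contact at d≈−2.9 mm. I'll back off 0.7 mm and lower in small steps while watching the force.

```bash
cat > down.py <<'E'
from ins import *
def down(f0,d,h,v,hend,lim,step,sp=.02,every=1):
    i=0
    while h>hend:
        h-=step; move_l(tcp(d,h,v),sp); s=state(); f=(s["ft_force"]-f0)@np.c_[X,Y,ZZ]; i+=1
        stop=f[2]>lim or abs(f[0])>8 or abs(f[1])>8
        if i%every==0 or stop: print("h %.4f"%h,"act",(rel(s["ee_pos"])*1e3).round(2),"f",f.round(1),"t %.2f"%s["time"],"My %.2f"%s["moment"][1])
        if stop: break
    return h
E
python3 - <<'E'
from down import *
f0=np.load("f0.npy")
move_l(tcp(-.0022,.059),.02); hold(.2); s=state(); print(rel(s["ee_pos"])*1e3,(s["ft_force"]-f0)@np.c_[X,Y,ZZ])
down(f0,-.0022,.059,0,.0505,5,.001,every=2)
E
```

```text
[-2.36500682e+00  5.90377146e+01  1.23551859e-02] [0.19790597 0.28578842 0.38027009]
h 0.0570 act [-2.150e+00  5.685e+01  2.000e-02] f [-0.   0.3 -0.2] t 16.86 My -0.14
h 0.0550 act [-2.140e+00  5.488e+01  2.000e-02] f [-0.   0.3 -0.4] t 17.36 My -0.08
h 0.0530 act [-2.210e+00  5.338e+01 -3.000e-02] f [-1.5 -0.1  2.4] t 17.86 My -0.02
h 0.0520 act [-2.3  52.72 -0.11] f [-3.   1.   5.7] t 18.11 My 0.13
```

```bash
python3 - <<'E'
from down import *
f0=np.load("f0.npy")
down(f0,-.0022,.052,0,.0385,13.5,.0005)
E
```

```text
h 0.0515 act [-2.46 52.27 -0.13] f [-2.3  1.3  7.9] t 18.36 My 0.07
h 0.0510 act [-2.44 51.74 -0.17] f [-3.5  1.5  7.4] t 18.61 My 0.09
h 0.0505 act [-2.44 51.3  -0.17] f [-3.8  0.   7.3] t 18.86 My 0.17
h 0.0500 act [-2.45 50.87 -0.22] f [-3.4  1.3  8. ] t 19.11 My 0.16
h 0.0495 act [-2.46 50.42 -0.23] f [-3.8  0.7  8.5] t 19.36 My 0.19
h 0.0490 act [-2.49 50.03 -0.25] f [-4.2  1.3  8.8] t 19.61 My 0.15
h 0.0485 act [-2.5  49.6  -0.27] f [-3.9  0.3  9.1] t 19.86 My 0.14
h 0.0480 act [-1.620e+00  4.711e+01 -1.000e-02] f [-3.5  0.9  2. ] t 20.11 My 0.42
h 0.0475 act [-1.690e+00  4.667e+01  4.000e-02] f [-3.1  0.  -0.5] t 20.36 My 0.55
h 0.0470 act [-1.91e+00  4.66e+01  4.00e-02] f [-3.8  0.3  0.3] t 20.61 My 0.57
h 0.0465 act [-2.13 46.41  0.06] f [-4.5  0.3  1.1] t 20.86 My 0.56
h 0.0460 act [-2.26 46.14  0.05] f [-3.3 -0.3  2. ] t 21.11 My 0.56
h 0.0455 act [-2.270e+00  4.561e+01 -1.000e-02] f [-4.   0.2  1.9] t 21.36 My 0.56
h 0.0450 act [-2.32 44.4   0.05] f [-1.6  0.1 -1.4] t 21.61 My 0.20
h 0.0445 act [-2.31 44.31  0.06] f [-0.9  0.6 -1.9] t 21.86 My 0.04
h 0.0440 act [-2.380e+0
[... 188 characters left out ...]
02] f [-0.4  1.2  0.5] t 22.61 My -0.13
h 0.0425 act [-2.17 42.45 -0.  ] f [-0.1  0.6  0.1] t 22.86 My -0.18
h 0.0420 act [-2.160e+00  4.192e+01  2.000e-02] f [-0.2  0.7  0. ] t 23.11 My -0.13
h 0.0415 act [-2.240e+00  4.153e+01 -2.000e-02] f [0.1 0.6 0.9] t 23.36 My -0.16
h 0.0410 act [-2.330e+00  4.138e+01 -4.000e-02] f [-0.3  0.9  2.2] t 23.61 My -0.17
h 0.0405 act [-2.46 41.19 -0.08] f [-1.6  1.1  5.2] t 23.86 My -0.15
h 0.0400 act [-2.61 40.72 -0.07] f [-1.   0.9  6.7] t 24.11 My -0.28
h 0.0395 act [-2.6  40.39 -0.14] f [-0.9  0.7  8.3] t 24.36 My -0.16
h 0.0390 act [-2.56 40.26 -0.2 ] f [-2.2  0.   9.9] t 24.61 My 0.00
h 0.0385 act [-2.54 40.14 -0.24] f [-3.5  1.3 11.6] t 24.86 My 0.14
```

The tab contact started at h≈53.6, peaked at 9 N, and released between 49.6 and 44.4. A stop follows from 41.5, so total travel is about 18 mm, as expected. I'll check that the arm hasn't slipped in the grip and look at the window.

```bash
python3 - <<'E'
from down import *
np.set_printoptions(precision=4,suppress=True)
f0=np.load("f0.npy")
s=state(); print(rel(s["ee_pos"])*1e3,(s["ft_force"]-f0)@np.c_[X,Y,ZZ],s["finger_gap"])
for n in("scene","side","wrist"):
    d=get_image(n); w=cloud(d); R=w-np.r_[s["ee_pos"][:2],0]; U=R@X;V=R@Y;Z=w[...,2]
    r=[]
    for lo,hi in((-.06,-.045),(-.045,-.03),(.025,.045)):
        m=(U>lo)&(U<hi)&(abs(V-.002)<.015)&(Z>.06)&(Z<.115); r.append((m.sum(),np.percentile(Z[m],90) if m.sum() else 0))
    print(n,"bar top z (expect ~.1012)",r)
    f=(U<-.055)&(U>-.085)&(abs(V)<.04)&(Z>.02)&(Z<.115)
    if f.sum(): print("  front plate z",np.percentile(Z[f],[1,99]),"U",np.percentile(U[f],[2,98]))
    if n=="side": cv2.imwrite("pics/side6.png",cv2.resize(d["frame"][185:245,285:360],(750,600),interpolation=cv2.INTER_CUBIC))
E
```

```text
[-2.5393 40.143  -0.2394] [-3.4661  1.3064 11.5673] 0.013427234208169795
scene bar top z (expect ~.1012) [(np.int64(35), np.float64(0.10186080494768941)), (np.int64(38), np.float64(0.10082323658806558)), (np.int64(10), np.float64(0.09436071432903066))]
  front plate z [0.0713 0.1025] U [-0.0738 -0.0572]
side bar top z (expect ~.1012) [(np.int64(47), np.float64(0.09869254397698177)), (np.int64(49), np.float64(0.09965302051729466)), (np.int64(62), np.float64(0.09989557639302932))]
  front plate z [0.0402 0.1004] U [-0.0747 -0.0567]
wrist bar top z (expect ~.1012) [(np.int64(1333), np.float64(0.09944878376088082)), (np.int64(1228), np.float64(0.09958243663361263)), (np.int64(737), np.float64(0.10039554204324669))]
  front plate z [0.0438 0.1   ] U [-0.0736 -0.0558]
```

View pics/side6.png

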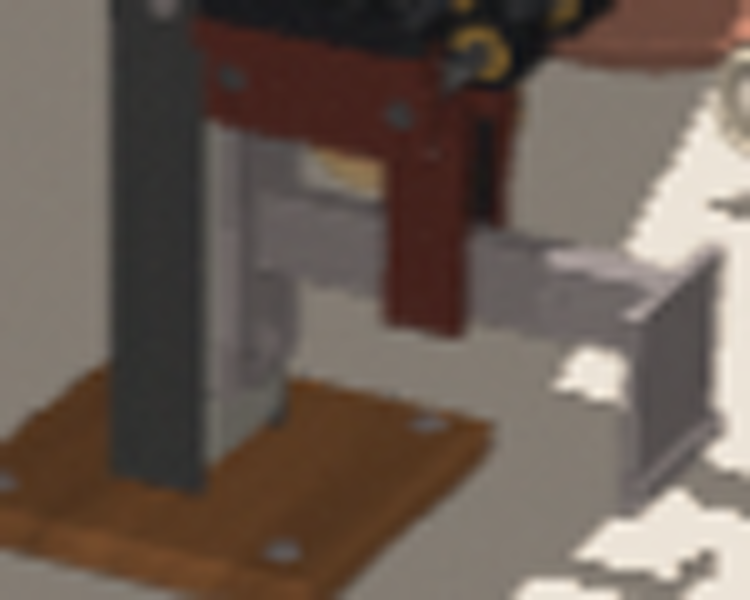

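Bar heights agree with h≈41, so the arm is at the stop and hasn't slipped much. A gentle pull-up test capped at 5 N will show whether the tab has latched. Then I'll press home again.

```bash
python3 - <<'E'
from down import *
f0=np.load("f0.npy"); h=.0405
while h<.048:
    h+=.0007; move_l(tcp(-.0024,h),.03); s=state(); f=(s["ft_force"]-f0)@np.c_[X,Y,ZZ]
    print("up h %.4f"%h,(rel(s["ee_pos"])*1e3).round(2),f.round(1))
    if f[2]<-5: break
move_l(tcp(-.0024,.0425),.02)
h=down(f0,-.0024,.0425,0,.0375,12.5,.0005)
print(state()["time"])
E
```

```text
up h 0.0412 [-2.21 40.43  0.  ] [-1.   0.4  3.1]
up h 0.0419 [-2.02 41.02  0.12] [-0.7 -0.7 -0.1]
up h 0.0426 [-2.340e+00  4.243e+01  2.000e-02] [ 0.   0.2 -0.6]
up h 0.0433 [-2.120e+00  4.295e+01  3.000e-02] [ 0.5  0.1 -1.7]
up h 0.0440 [-1.98 43.45  0.06] [-0.4  0.5 -3.2]
up h 0.0447 [-1.86 43.91  0.1 ] [-1.   0.5 -6.5]
h 0.0420 act [-2.630e+00  4.248e+01 -3.000e-02] f [-1.9  0.7 -1.1] t 27.02 My 0.10
h 0.0415 act [-2.64 42.05 -0.11] f [-1.   0.6  0.5] t 27.27 My 0.14
h 0.0410 act [-2.61 41.1  -0.07] f [-0.3 -0.2  0.5] t 27.52 My -0.02
h 0.0405 act [-2.600e+00  4.053e+01  2.000e-02] f [ 0.4 -0.5  0.3] t 27.77 My -0.13
h 0.0400 act [-2.560e+00  4.035e+01 -3.000e-02] f [-1.   0.8  2.6] t 28.02 My -0.10
h 0.0395 act [-2.56 40.28 -0.11] f [-2.7  0.6  6.9] t 28.27 My 0.23
h 0.0390 act [-2.57 40.21 -0.12] f [-3.8  0.6  9.2] t 28.52 My 0.24
h 0.0385 act [-2.54 40.16 -0.19] f [-6.   1.7 12.1] t 28.77 My 0.48
h 0.0380 act [-2.53 40.07 -0.2 ] f [-7.   1.8 11.9] t 29.02 My 0.62
h 0.0375 act [-2.47 39.95 -0.25] f [-7.4  2.1 14.8] t 29.27 My 0.79
29.2667
```

The latch resists being pulled up after about 3 mm of play, and the hard stop is at h≈40.3. Now I'll unload, release and retreat.

```bash
python3 - <<'E'
from down import *
f0=np.load("f0.npy")
move_l(tcp(-.0024,.0402),.02); hold(.2); s=state(); print(((s["ft_force"]-f0)@np.c_[X,Y,ZZ]).round(1),rel(s["ee_pos"])*1e3)
gripper_open(); hold(.2); print(state()["finger_gap"],state()["ft_force"])
move_l(tcp(.002,.14),.1); move_l(tcp(.11,.17),.15); s=state(); print(s["time"],s["ft_force"])
d=get_image("side"); cv2.imwrite("pics/side7.png",cv2.resize(d["frame"][165:245,275:375],(750,600),interpolation=cv2.INTER_CUBIC))
w=cloud(d);R=w-F;U=R@X;V=R@Y;Z=w[...,2]
for lo,hi in((-.11,-.09),(-.06,-.04),(-.03,-.015)):
    m=(U>lo)&(U<hi)&(abs(V-.004)<.02)&(Z>.05)&(Z<.115); print("bar top",np.percentile(Z[m],95),m.sum())
m=(U>-.02)&(U<.004)&(abs(V)<.035)&(Z>.115)&(Z<.15); print("plate top",np.percentile(U[m],[5,50,95]))
E
```

```text
[-1.6  0.8  4.7] [-2.47194351 40.1547344  -0.05242517]
0.08783535958243373 [ 0.20920416  0.31224339 -0.66113074]
33.2083 [-0.07066421 -0.06091634  0.19554454]
bar top 0.09956453232524616 68
bar top 0.10040676539996707 61
bar top 0.10102254854360566 49
plate top [-0.00867592 -0.00098675  0.00274317]
```

View pics/side7.png

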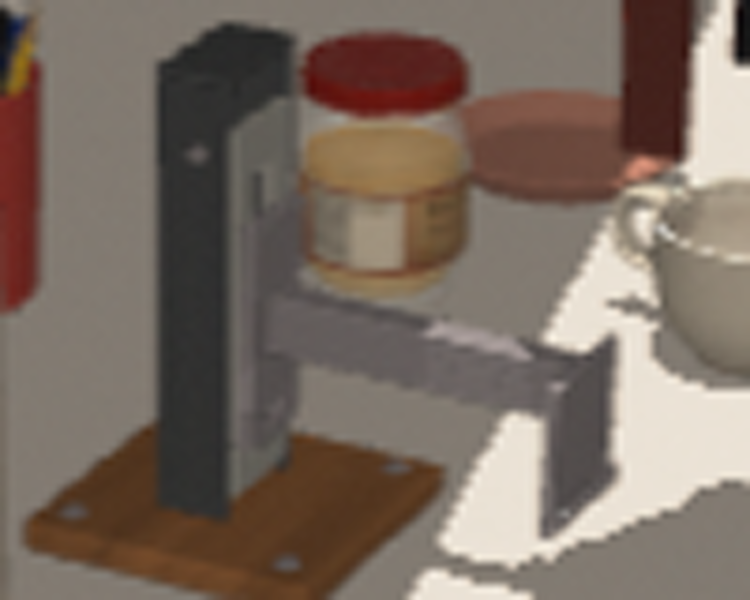

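The arm hangs flush on the strip, with the upper slot's free top at (262,190) and the tab in the window near (268,415). The bystanders haven't moved and the gripper is clear.

```bash
python3 -c "
from bench import *
print(job_done())"
```

```text
the job is handed in; nothing more can be done
None
```

The display arm is hooked into both slots, pressed to its hard stop with at most about 15 N, and latched: the spring tab held against a light upward pull. I then let go with the gripper clear, didn't touch the cup, honey jar, shaker or muffin, and handed in the job at about 33 s; no verdict came back.

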